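# Count a finished bridge on the workshop tally counter

## Robot

A 7-joint arm with a two-finger parallel gripper is mounted at the origin on the work surface. World frame = base frame: x ahead of the robot, y to its left, z up, the work surface at z = 0. Lengths are in m, angles in rad, forces in N, time in s.
With the tool pointing down it reaches from about 0.4 to 0.85 m from the base axis. Payload 10.4 kg.
Tool frame: the origin (TCP) lies between the finger pads; the fingertips stand 11 mm ahead of it and the grasp point (between the pads) lies 8 mm behind it (tip_reach is the distance from the TCP to the fingertips, in m); z points along the fingers, y is the line along which they close (so a half turn about z gives the same grasp; the last joint's range is limited). The gripper opens to 85 mm and grips with 20 to 120 N. Pads are 22 mm wide; open, the fingers measure 114 mm over their backs; the gripper's body (76 mm by 85 mm) begins 54 mm behind the grasp point. The pads swing forward as they close: fully open they stand 13 mm farther back than shut.
Start: joints at [-1.183, 0.332, -0.065, 1.46, 0.022, 1.35, -0.088], TCP at [0.25, 0.573, 0.242] pointing down, gripper open.
Joint ranges: [-2.6, 2.6], [-0.5, 2.12], [-1.47, 1.34], [0.16, 2.42], [-1.27, 4.41], [0.06, 2.06], [-2.6, 2.6]. Speed limits (rad/s): [2.22, 2.22, 2.79, 2.79, 3.14, 3.14, 3.14].

## Interface

Orientations are given as a unit quaternion [x, y, z, w].
In Python, from workcell import * gives the robot as it stands.
- The arm moves only by the shell command python3 -m inch 'ROWS' [OPENING] [FORCE]. ROWS is JSON, a list of rows, each an object with "slide": the shift along the world's x, y, z in m, a list of three; "yaw": the turn about the world's z in rad. A call has 1 to 20 rows; each row is the pose to reach, as a shift and turn from the pose commanded when the call began; what a row does not reach only later rows make up. A row lasts 1/12 s, in which the tool goes at most 41.7 mm and 7.16 degrees, less where a joint would pass 70% of its speed; a pose out of reach is approached as far as the arm can. A call with a gripper value outside its range is refused whole. OPENING is the closure in counts, from 0 (fully open) to 255 (shut), set as the call begins (- or left out, the last holds). The fingers move at their own pace and stop on an object; FORCE is the grip in N (left out, the last holds). Time passes only in rows, so rows that repeat a pose let the fingers close. It gives the time, the measured TCP pose, the force, the opening and the grip force at its end, in the units of the state.
- get_obs(): the state, without advancing time (a new reading comes with each control period).
- camera(name): name is "side" or "top" or "wrist"; returns a dict with "frame" (384x512x3 uint8, red, green, blue), "fx", "fy", "cx", "cy" (pixels), "k1" (the pictures are not rectified: a ray, as slopes to the right and down, at radius r is drawn at 1 + k1 r^2 times it, then the intrinsics apply), "extrinsics" (4x4, takes a point from world to camera coordinates). Camera axes: x right, y down, z forward; pixel columns grow to the right and rows downward; lengths in m; the calibration is good to about 2 mm. A picture is of the moment at which its call begins. There is no depth.
- hand_in(): hands the job in; it is judged then, once.
The state is a dict: "clock": time; "joint_pos": joint angles; "joint_velocities": joint speeds; "tau": joint torques, N m; "position": TCP position; "ee_rot": TCP orientation; "ft_force": force on the tool from outside, world axes, zero at the start; "torque": the same for the moment, N m; "grip_width": opening from 0.0 (shut) to 1.0 (fully open); "grasp_force": force on a finger pad.
Only numpy, scipy, OpenCV 4.12 (cv2) and the standard library are available. Lean on these libraries where they do the work, as an engineer would, in place of code of your own. Each camera call takes 0.05 s, during which the arm holds its last target. There are 200 camera calls.

## Task

Another violin bridge is finished: count it on the red tally counter by swinging its red-tipped lever anticlockwise (seen from above) all the way to the stop, then letting go so that it springs back to rest. Leave the blue counter's lever alone and do not shift or tip the amber varnish jar.

Things in the scene. Friction and masses are not known exactly. Their poses are not given: they have to be found in the camera images.
- red_lever (a joint): angle of the red counter's sprung lever: 0 at rest, growing anticlockwise seen from above, 1.0 rad at the firm stop. Its spring resists at the post with about 2 N at rest, 5 N at the stop, and returns it in about 0.5 s once let go. The steel counter box under it is 95 x 85 mm, 52 mm high, on a 135 x 105 mm plate fixed to the bench, centred under the pivot
- red_grip (a point): centre of the red upright plastic post on the lever's free end, 82 mm above the bench: 18 mm across, top at 103 mm, foot at 61 mm. The point turns with the lever: z up, x outward along it; the upright pivot axis is 85 mm away towards -x; swinging moves the post to its +y. Flat lever below: 14 mm wide, 55 to 61 mm above the bench, pivot hub up to 66 mm
- blue_lever (a joint): angle of the blue counter's sprung lever: 0 at rest, growing anticlockwise seen from above, 1.0 rad at the firm stop. Its spring resists at the post with about 2 N at rest, 5 N at the stop, and returns it in about 0.5 s once let go. Same make as the red counter, fixed to the bench
- blue_grip (a point): the same point on the blue post of the blue counter's lever; same sizes and axes as the red one
- jar_mid (a point): centre of the loose amber glass varnish jar with black cap, 56 mm across, 75 mm high, standing on the bench beyond the counters; z is its upright axis
There are look-alikes about, which are no part of the job. Leave any yellow look-alike of the part that bears red_lever alone.

How it is judged:
On the way:
1. the red counter's lever is swung to its stop (value of joint red_lever above 0.92 rad), for 0.05 s.
At the end, for the whole second after the job is handed in: the red lever, having been at its stop (within 0.08 rad), is back at rest (within 0.08 rad of 0) and still; the blue lever is at rest (within 0.08 rad) and the jar stands upright (within 10 degrees), within 20 mm of where it was (value of joint each of red_lever, blue_lever below 0.08 rad and velocity of joint red_lever below 0.1 rad/s and angle between jar_mid's own z axis and vertical below 0.17 rad and distance of jar_mid from where it was at the start of the episode below 0.02 m); the robot touches nothing.
It fails at once if the blue counter's lever is swung (beyond 0.3 rad) (value of joint blue_lever above 0.3 rad).
It fails at once if the varnish jar is tipped (beyond 30 degrees) (angle between jar_mid's own z axis and vertical above 0.52 rad).
It also fails if it takes over 34 s, if anything falls off the work surface, if the arm or the gripper's body presses on something with over 40 N, if the wrist force passes 120 N, or if a joint passes its speed limit or range.

## Working session

There is one attempt and no reset: what is moved stays moved. The work goes in short steps, Python scripts to look and compute and a shell command to move; the robot and the scene stay as the last step left them, time stands still between calls to the robot, and variables do not carry over. Pictures are saved under pics/ and viewed, at most 10 in all, crops included, and the job is handed in when it is done.

```bash
mkdir -p pics
cat > h.py <<'E'
from workcell import *
import numpy as np, cv2
def snap(n,f):
    c=camera(n); cv2.imwrite('pics/'+f+'.png',c['frame'][:,:,::-1]); np.save('pics/'+f+'.npy',c,allow_pickle=True); return c
def load(f): return np.load('pics/'+f+'.npy',allow_pickle=True).item()
def cast(c,uv,z):
    K=np.array([[c['fx'],0,c['cx']],[0,c['fy'],c['cy']],[0,0,1.]])
    p=cv2.undistortPoints(np.array([[uv]],float),K,np.array([c['k1'],0,0,0.]))[0,0]
    E=np.array(c['extrinsics']);R,t=E[:3,:3],E[:3,3]
    o=-R.T@t;d=R.T@np.array([p[0],p[1],1]);return o+d*(z-o[2])/d[2]
E
python3 - <<'E'
from h import *
a=snap('top','t0');b=snap('side','s0')
cv2.imwrite('pics/ts.png',cv2.resize(np.vstack([a['frame'],b['frame']])[:,:,::-1],(400,600)) if 0 else a['frame'][:,:,::-1])
o=get_obs();print(o['position'],o['ee_rot'],o['ft_force'])
E
```

```text
[0.24946755 0.57270093 0.24160896] [ 2.03960803e-01  9.78978847e-01 -6.30476816e-04 -1.03182708e-04] [ 0.43134928  0.4891169  -0.23972785]
```

View pics/t0.png

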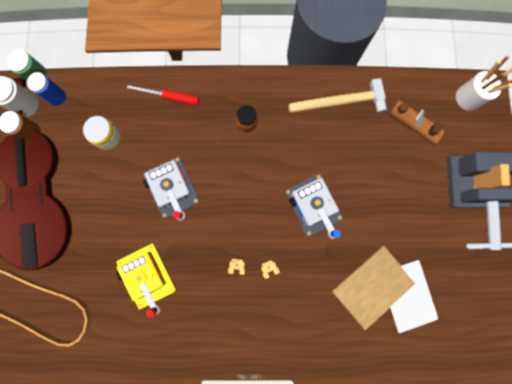

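View pics/s0.png

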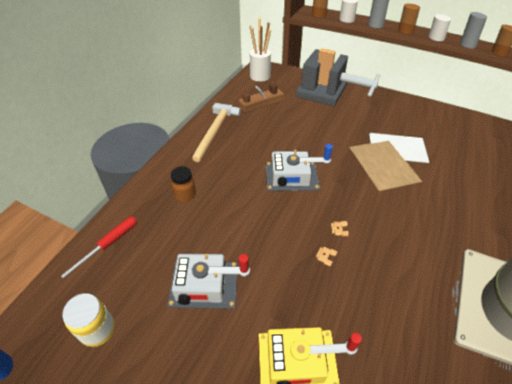

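The top view shows three red/blue-tipped candidates: the grey counter with the red post at (178,215), the yellow look-alike with a red post at (151,313), and the grey counter with the blue post at (335,233). The jar is at (246,118). In the side view they are at (243,263), (354,343), (328,152) and (182,184). I choose the grey one with the red post.

Run:
```python
from h import *
for f,z in(('t0',.09),('s0',.082)):
    c=load(f);h=cv2.cvtColor(c['frame'],cv2.COLOR_RGB2HSV)
    for nm,lo,hi in(('red',0,6),('red2',174,180),('blue',105,125)):
        m=cv2.inRange(h,(lo,170,110),(hi,255,255))
        n,_,s,ce=cv2.connectedComponentsWithStats(m)
        for i in range(1,n):
            if s[i,4]>25: print(f,nm,s[i],ce[i].round(1),cast(c,ce[i],z).round(4))
c=load('t0')
for n,uv,z in(('hub',(167,184.5),.066),('bluehub',(319,203),.066),('jar',(246,115),.075)):print(n,cast(c,uv,z).round(4))
c=load('s0')
for n,uv,z in(('hub',(201,269),.066),('bluehub',(294,160),.066),('jar',(182,174),.075)):print(n,cast(c,uv,z).round(4))
t=load('t0')['frame'][145:235,130:220,::-1];s=load('s0')['frame'][240:330,160:250,::-1]
cv2.imwrite('pics/crop.png',cv2.resize(np.hstack([t,s]),(800,400),interpolation=cv2.INTER_CUBIC))
```

```text
t0 red [161  89  38  17 387] [180.1  97. ] [0.8205 0.1665 0.09  ]
t0 red [  0 160  16  18 118] [  7.2 168.3] [0.6424 0.6013 0.09  ]
t0 red [ 12 186  41  79 724] [ 36.1 223.8] [0.5043 0.5146 0.09  ]
t0 red [173 212   9   7  44] [176.6 214.8] [0.5277 0.1676 0.09  ]
t0 red [146 309   9   9  69] [150. 313.] [0.2969 0.2266 0.09  ]
t0 blue [37 79 13 16 45] [44.8 87.7] [0.8516 0.5182 0.09  ]
t0 blue [331 230   9   7  42] [335.5 233.2] [ 0.4839 -0.2108  0.09  ]
s0 red [ 97 216  40  34 466] [116.8 231.9] [0.7984 0.2128 0.082 ]
s0 red [238 254  11  18 145] [243.2 261.9] [0.5312 0.1632 0.082 ]
s0 red [189 295  18   4  52] [197.5 296.9] [0.5716 0.2626 0.082 ]
s0 red [348 332  14  18 174] [354.3 340.6] [0.299  0.2217 0.082 ]
s0 red [288 380  23   4  54] [299.  381.3] [0.3584 0.3181 0.082 ]
s0 blue [325 145   7  14  69] [327.6 151.3] [ 0.4845 -0.2126  0.082 ]
s0 blue [287 178  12   4  45] [292.4 179.4] [ 0.528 -0.082  0.082]
hub [0.604  0.1977 0.066 ]
bluehub [ 0.5582 -0.1771  0.066 ]
jar [0.7783 0.0025 0.075 ]
hub [0.6023 0.2037 0.066 ]
bluehub [ 0.5545 -0.1632  0.066 ]
jar [0.775  0.0053 0.075 ]
```

View pics/crop.png

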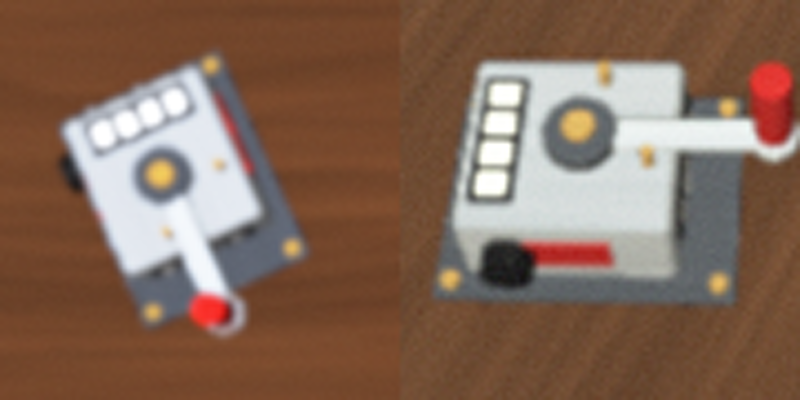

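The crop confirms the grey box with the red post, at about (0.531, 0.164). The pivot is at about (0.607, 0.203), and the lever points at 207° from above. I'll push with the shut fingers from the post's +y-ish side, following the arc, and go above that start point first.

```bash
python3 -m inch '[{"slide":[0.04,-0.056,0],"yaw":-0.1},{"slide":[0.08,-0.112,0],"yaw":-0.2},{"slide":[0.12,-0.168,0],"yaw":-0.3},{"slide":[0.16,-0.224,0],"yaw":-0.4},{"slide":[0.2,-0.28,0],"yaw":-0.5},{"slide":[0.235,-0.33,-0.02],"yaw":-0.6},{"slide":[0.259,-0.364,-0.04],"yaw":-0.69},{"slide":[0.259,-0.364,-0.04],"yaw":-0.69},{"slide":[0.259,-0.364,-0.04],"yaw":-0.69},{"slide":[0.259,-0.364,-0.04],"yaw":-0.69},{"slide":[0.259,-0.364,-0.04],"yaw":-0.69},{"slide":[0.259,-0.364,-0.04],"yaw":-0.69},{"slide":[0.259,-0.364,-0.04],"yaw":-0.69},{"slide":[0.259,-0.364,-0.04],"yaw":-0.69}]' 255 30
python3 - <<'E'
from h import *
snap('wrist','w1');c=load('w1');o=get_obs();print(o['position'],o['ee_rot'])
h=cv2.cvtColor(c['frame'],cv2.COLOR_RGB2HSV)
m=cv2.inRange(h,(0,170,110),(6,255,255))
n,_,s,ce=cv2.connectedComponentsWithStats(m)
for i in range(1,n):
  if s[i,4]>60: print(s[i],ce[i].round(1),cast(c,ce[i],.095).round(4))
E
```

```text
clock: 1.27
position: [0.5082, 0.2094, 0.2021]
ee_rot: [0.523, 0.852, -0.0, -0.0]
ft_force: [0.9, 0.4, -0.1]
grip_width: -0.002
grasp_force: 0.0
[0.50797902 0.21013117 0.20223675] [ 5.22350597e-01  8.52730783e-01  3.03821487e-05 -2.55526780e-04]
[  0  33  26   9 122] [10.  37.2] [0.309  0.2319 0.095 ]
[469 302  43  50 982] [492.4 329.4] [0.7533 0.1903 0.095 ]
```

View pics/w1.png

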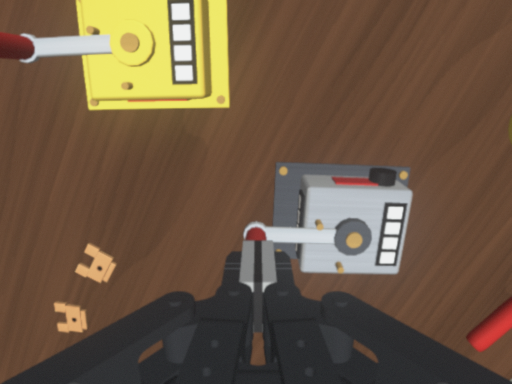

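The wrist view shows the red post with its ring at (256,230), directly ahead of the shut fingertips, and the hub at (352,237). I'll refine both and work out the arc waypoints.

Run:
```python
from h import *
c=load('w1');E=np.array(c['extrinsics']);print('cam',(-E[:3,:3].T@E[:3,3]).round(3))
a=cast(c,(257,234),.075);p=cast(c,(352,237),.066);print(a,p,np.linalg.norm((a-p)[:2]))
post=(a[:2]+np.array([.5312,.1635]))/2
d=p[:2]-post;d/=np.linalg.norm(d);piv=p[:2];th=np.arctan2(-d[1],-d[0]);print(post,np.degrees(th))
t0=np.array(get_obs()['position'])[:2]
for off in(.05,.03,.022,.02):
  q=piv+.085*np.array([np.cos(th),np.sin(th)])-off*np.array([-np.sin(th),np.cos(th)]);print(off,(q-t0).round(4))
for k in np.arange(0,1.11,.1):
  q=piv+.085*np.array([np.cos(th+k),np.sin(th+k)])-.022*np.array([-np.sin(th+k),np.cos(th+k)]);print(k.round(1),(q-t0).round(4))
```

```text
cam [0.473 0.278 0.334]
[0.52704234 0.17158074 0.075     ] [0.60323253 0.20229111 0.066     ] 0.0821466454972114
[0.52912117 0.16754037] -154.8781650771435
0.05 [-0.0029  0.0013]
0.03 [ 0.0056 -0.0168]
0.022 [ 0.009 -0.024]
0.02 [ 0.0098 -0.0258]
0.0 [ 0.009 -0.024]
0.1 [ 0.011  -0.0325]
0.2 [ 0.0139 -0.0408]
0.3 [ 0.0176 -0.0488]
0.4 [ 0.0221 -0.0563]
0.5 [ 0.0273 -0.0634]
0.6 [ 0.0332 -0.0699]
0.7 [ 0.0397 -0.0758]
0.8 [ 0.0467 -0.081 ]
0.9 [ 0.0543 -0.0855]
1.0 [ 0.0622 -0.0892]
1.1 [ 0.0705 -0.0921]
```

```bash
python3 -m inch '[{"slide":[0,0,-0.03],"yaw":0},{"slide":[0,0,-0.06],"yaw":0},{"slide":[0,0,-0.09],"yaw":0},{"slide":[0,0,-0.117],"yaw":0},{"slide":[0,0,-0.117],"yaw":0},{"slide":[0,0,-0.117],"yaw":0}]'
python3 -m inch '[{"slide":[0.004,-0.012,0],"yaw":0},{"slide":[0.009,-0.024,0],"yaw":0},{"slide":[0.011,-0.0325,0],"yaw":0.1},{"slide":[0.014,-0.041,0],"yaw":0.2},{"slide":[0.018,-0.049,0],"yaw":0.3},{"slide":[0.022,-0.056,0],"yaw":0.4},{"slide":[0.022,-0.056,0],"yaw":0.4},{"slide":[0.022,-0.056,0],"yaw":0.4}]'
python3 - <<'E'
from h import *
snap('top','t2');c=snap('side','s2')
t=load('t2')['frame'][145:265,110:260,::-1];s=c['frame'][200:320,140:290,::-1]
cv2.imwrite('pics/c2.png',cv2.resize(np.hstack([t,s]),(800,320),interpolation=cv2.INTER_CUBIC))
E
```

```text
clock: 1.82
position: [0.5074, 0.2098, 0.085]
ee_rot: [0.522, 0.853, -0.001, -0.001]
ft_force: [-0.0, 1.1, 0.6]
grip_width: -0.0
grasp_force: 0.0
clock: 2.48
position: [0.5315, 0.153, 0.0872]
ee_rot: [0.345, 0.939, 0.001, 0.001]
ft_force: [-2.8, 2.1, 2.4]
grip_width: 0.002
grasp_force: 1.4
```

View pics/c2.png

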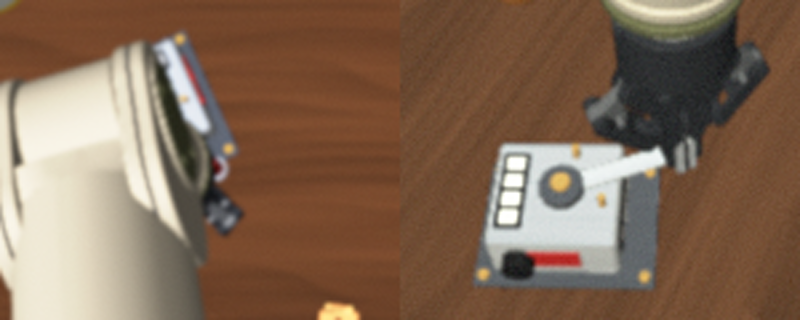

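The side view shows the lever swung partway, with the fingers behind the post and a light contact force. I'll continue along the arc to the stop.

```bash
python3 -m inch '[{"slide":[0.005,-0.007,0],"yaw":0.1},{"slide":[0.011,-0.014,0],"yaw":0.2},{"slide":[0.018,-0.02,0],"yaw":0.3},{"slide":[0.025,-0.025,0],"yaw":0.4},{"slide":[0.032,-0.0295,0],"yaw":0.5},{"slide":[0.036,-0.0315,0],"yaw":0.55},{"slide":[0.04,-0.033,0],"yaw":0.6},{"slide":[0.04,-0.033,0],"yaw":0.6},{"slide":[0.04,-0.033,0],"yaw":0.6}]'
python3 - <<'E'
from h import *
c=snap('side','s3')
cv2.imwrite('pics/c3.png',cv2.resize(c['frame'][200:320,140:290,::-1],(750,600),interpolation=cv2.INTER_CUBIC))
E
```

```text
clock: 3.33
position: [0.5702, 0.1202, 0.0855]
ee_rot: [0.052, 0.999, -0.0, -0.0]
ft_force: [-5.1, -0.3, 3.4]
grip_width: -0.0
grasp_force: 2.3
```

View pics/c3.png

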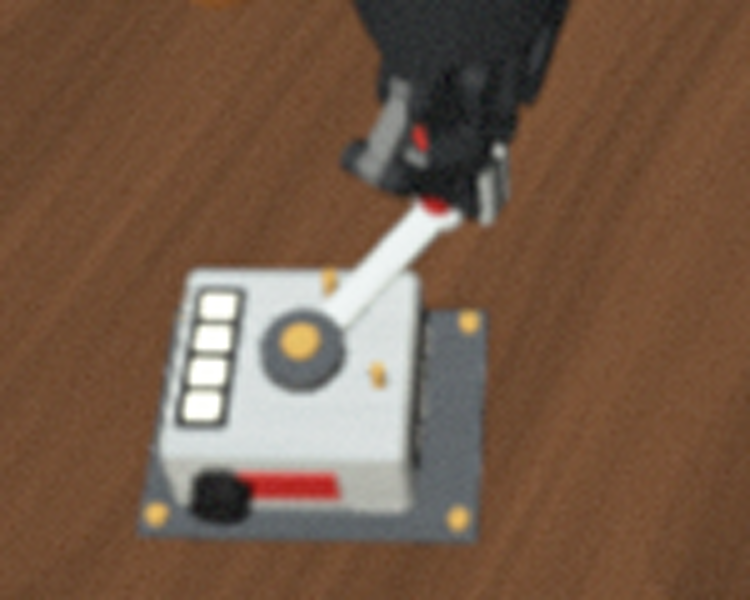

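The lever is close to the stop pin at (330,280), and the force is still only spring-level at about 5 N. I'll push on in small steps until the force rises.

```bash
python3 -m inch '[{"slide":[0.004,-0.0015,0],"yaw":0.05},{"slide":[0.008,-0.003,0],"yaw":0.1},{"slide":[0.008,-0.003,0],"yaw":0.1},{"slide":[0.008,-0.003,0],"yaw":0.1}]'
python3 - <<'E'
from h import *
c=load('s3');a=cast(c,(228,243),.058);p=cast(c,(200.2,268),.066);b=cast(load('s0'),(243.2,261.9),.082);print(a,p,np.degrees(np.arctan2(*(a-p)[1::-1])),np.degrees(np.arctan2(*(b-p)[1::-1])))
E
```

```text
clock: 3.72
position: [0.5754, 0.1176, 0.0849]
ee_rot: [0.001, 1.0, -0.0, -0.003]
ft_force: [-17.8, -0.0, 12.4]
grip_width: -0.003
grasp_force: 9.3
[0.58733731 0.12320462 0.058     ] [0.60484164 0.20242292 0.066     ] -102.46004526757727 -151.95568881324485
```

The force jumped to 18 N, which suggests the stop. I'll press slightly more and measure the lever.

```bash
python3 -m inch '[{"slide":[0.003,0,0],"yaw":0},{"slide":[0.003,0,0],"yaw":0},{"slide":[0.003,0,0],"yaw":0}]'
python3 - <<'E'
from h import *
c=snap('side','s4')
cv2.imwrite('pics/c4.png',cv2.resize(c['frame'][200:320,140:290,::-1],(750,600),interpolation=cv2.INTER_CUBIC))
E
```

```text
clock: 3.97
position: [0.5763, 0.1174, 0.0849]
ee_rot: [0.001, 1.0, -0.0, -0.006]
ft_force: [-30.8, -1.9, 20.0]
grip_width: -0.0
grasp_force: 15.5
```

View pics/c4.png

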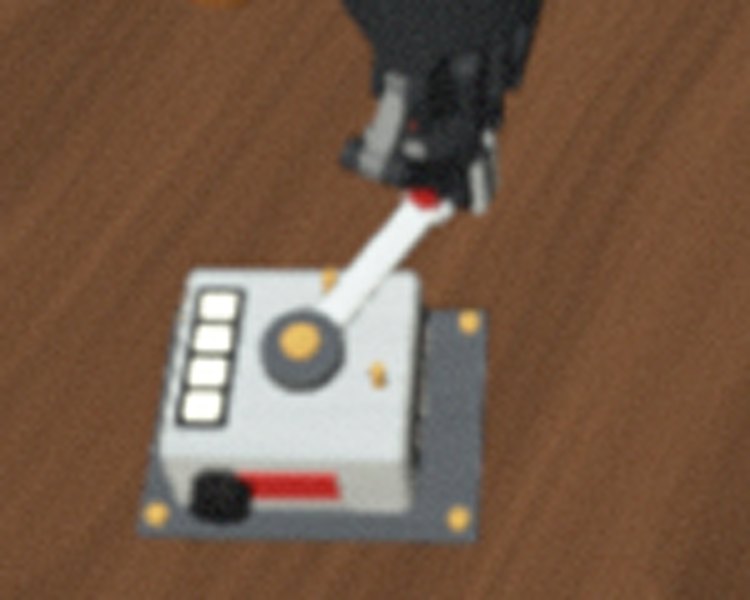

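The lever lies against the stop pin, and the force rose to 31 N with under 1 mm of motion, so it is at the stop. I'll retreat along the arc past rest, then go up.

```bash
python3 -m inch '[{"slide":[-0.011,0.003,0],"yaw":-0.1},{"slide":[-0.019,0.007,0],"yaw":-0.2},{"slide":[-0.026,0.011,0],"yaw":-0.3},{"slide":[-0.033,0.0165,0],"yaw":-0.4},{"slide":[-0.04,0.022,0],"yaw":-0.5},{"slide":[-0.046,0.029,0],"yaw":-0.6},{"slide":[-0.051,0.036,0],"yaw":-0.7},{"slide":[-0.055,0.0435,0],"yaw":-0.8},{"slide":[-0.059,0.051,0],"yaw":-0.9},{"slide":[-0.064,0.068,0],"yaw":-1.1},{"slide":[-0.073,0.092,0],"yaw":-1.1},{"slide":[-0.085,0.115,0],"yaw":-1.1},{"slide":[-0.085,0.115,0],"yaw":-1.1},{"slide":[-0.085,0.115,0.04],"yaw":-1.1},{"slide":[-0.085,0.115,0.08],"yaw":-1.1},{"slide":[-0.085,0.135,0.12],"yaw":-1.1},{"slide":[-0.085,0.175,0.12],"yaw":-1.1},{"slide":[-0.085,0.215,0.12],"yaw":-1.1},{"slide":[-0.085,0.215,0.12],"yaw":-1.1},{"slide":[-0.085,0.215,0.12],"yaw":-1.1}]'
python3 - <<'E'
from h import *
c=snap('side','s5');h=cv2.cvtColor(c['frame'],cv2.COLOR_RGB2HSV)
for f in(load('s0'),c):
  h=cv2.cvtColor(f['frame'],cv2.COLOR_RGB2HSV)
  for lo,hi in((0,6),(105,125)):
    n,_,s,ce=cv2.connectedComponentsWithStats(cv2.inRange(h,(lo,170,110),(hi,255,255)))
    print([(ce[i].round(1).tolist(),int(s[i,4])) for i in range(1,n) if s[i,4]>25])
  print(np.abs(f['frame'][160:205,165:200].astype(int)-load('s0')['frame'][160:205,165:200]).mean())
cv2.imwrite('pics/s5.png',c['frame'][:,:,::-1])
E
```

```text
clock: 5.68
position: [0.4957, 0.3349, 0.2051]
ee_rot: [0.522, 0.853, 0.0, 0.0]
ft_force: [0.7, -0.2, 0.2]
grip_width: -0.002
grasp_force: 0.0
[([116.8, 231.9], 466), ([243.2, 261.9], 145), ([197.5, 296.9], 52), ([354.3, 340.6], 174), ([299.0, 381.3], 54)]
[([327.6, 151.3], 69), ([292.4, 179.4], 45)]
0.0
[([112.1, 235.4], 345), ([243.3, 261.9], 142), ([354.3, 340.5], 176), ([298.8, 381.3], 57)]
[([327.6, 151.3], 67), ([292.3, 179.4], 46)]
40.23809523809524
```

View pics/s5.png

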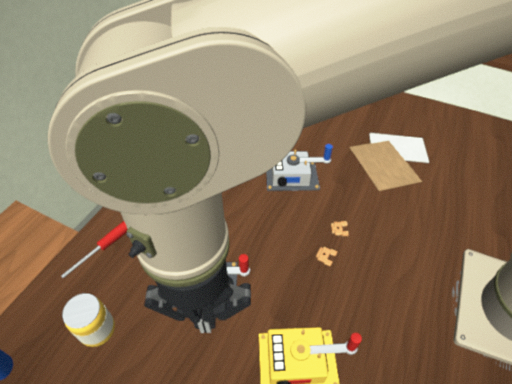

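The red post is back at (243,262), its rest pixel, and the blue post hasn't moved. The arm is clear of everything and the jar, hidden in this view, was never approached.

```bash
python3 -c "
from workcell import *
print(hand_in())"
```

```text
the job is handed in; nothing more can be done
None
```

The red counter's lever was swung to its stop, sprang back to rest, and the job is handed in (no verdict came back); the blue lever is unmoved, and the jar, out of view in the last picture, was never approached.

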